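# Set the green filter on the gem light box

## Task

Slide the filter plate of the gem light box by its red tab until it clicks into the stop where the green filter lies under the port. Then set the brass stand with the red stone gently upright on the black bridge, centred over the port, and let go. Leave the blue-stone stand, the bowl and the tumbler as they are.

Things in the scene. Friction and masses are not known exactly. Their poses are not given: they have to be found in the camera images.
- light_box: Grey gem light box, fixed to the bench, 130 (x) x 330 (y) x 60 mm high; origin under its centre. On its top a steel filter plate runs along the box's y between two aluminium rails (tops 66 mm above the bench). A black bridge, 76 (x) x 60 (y) mm, its flat top 74 mm above the bench, crosses the plate at the box's centre; the plate passes under it.
- port (a point): Centre of the port, a round 26 mm hole through the bridge, at the level of the bridge's top; axes as the light box's. Through it one sees the field of the plate that is in use.
- filter_plate (a joint): Position of the filter plate along the light box's +y, m. Four stops: 0 blank steel under the port (shut), 0.032 amber, 0.064 green, 0.096 open window; ends 3 mm beyond. It starts at or between blank and amber. 5 to 6 N moves it out of a stop; between stops it slides with 1 N friction and stays where left; a sprung ball draws it home from within 4 mm of a stop.
- green_filter (a point): Centre of the green filter's top face in the plate, a 26 mm square of green glass about 64 mm above the bench. From the tab towards the box's -y the plate carries four fields 32 mm apart: blank steel, amber, green, open window. In its stop the green filter lies centred under the port, 116 mm from the tab's centre.
- tab_top (a point): Centre of the top face of the plate's upright red plastic tab, 14 (box x) x 18 (box y) mm and 42 mm high, its top about 107 mm above the bench. The tab stands 52 mm plus the joint value from the port's centre towards the box's +y and moves with the plate; axes as the box's.
- red_stand: Loose brass stand with a red stone, 150 g, upright: round foot 50 mm across and 6 mm thick, above it a column 28 mm across from 9 to 42 mm height, and the stone up to 54 mm. Origin at the centre of its underside, z up. Grip it by the column. It stands anywhere among the places that it shares with the blue stand and the bowl.
- blue_stand: The same stand with a blue stone: leave alone. Origin at the centre of its underside.
- bowl: Terracotta bowl, 90 mm across, 45 mm high: leave alone. Origin under its centre.
- tumbler: Glass tumbler, 72 mm across, 90 mm high: leave alone. Origin under its centre.
Mind the look-alikes: they are no part of the job. What is shaped like the red_stand but pink is not meant.

How it is judged (in metres and radians):
On the way, in this order (a step that is already met when the one before it is completed fails the run):
1. the filter plate sits in the green stop (within 3 mm) (value of joint filter_plate between 0.061 and 0.067 m), for 0.3 s.
2. the red-stone stand stands upright over the port (horizontal distance between red_stand and port below 0.01 m and z of red_stand in the frame of port between -0.003 and 0.003 m and angle between red_stand's own z axis and vertical below 0.1 rad), for 0.2 s.
At the end, for the whole second after the job is handed in: The filter plate rests in the green stop (0.064 m, within 3 mm) and the red-stone stand stands at rest and upright (within 0.1 rad) on the bridge, its centre within 10 mm of the port's centre (all of step 1 and all of step 2 and linear speed of red_stand below 0.02 m/s and velocity of joint filter_plate between -0.01 and 0.01 m/s); the robot touches nothing.
It fails at once if the red-stone stand is set down or pressed on the light box with more than 60 N (contact force between red_stand and light_box above 60 N).
It fails at once if the red-stone stand is dropped onto the port (from more than about 10 mm) or slammed down: faster than 0.45 m/s within 20 mm above the bridge (horizontal distance between red_stand and port below 0.03 m and z of red_stand in the frame of port between -0.01 and 0.02 m and linear speed of red_stand above 0.45 m/s).
It fails at once if the blue-stone stand is moved more than 30 mm or tipped (distance of blue_stand from where it was at the start of the episode above 0.03 m or angle between blue_stand's own z axis and vertical above 0.4 rad).
It fails at once if the bowl is moved more than 30 mm or tipped (distance of bowl from where it was at the start of the episode above 0.03 m or angle between bowl's own z axis and vertical above 0.4 rad).
It fails at once if the tumbler is moved more than 30 mm or tipped (distance of tumbler from where it was at the start of the episode above 0.03 m or angle between tumbler's own z axis and vertical above 0.4 rad).
It also fails if it takes over 48 s, if anything falls off the work surface, if the arm or the gripper's body presses on something with over 40 N, if the wrist force passes 120 N, or if a joint passes its speed limit or range.

## Robot

A 6-joint arm with a two-finger parallel gripper is mounted at the origin on the work surface. World frame = base frame: x ahead of the robot, y to its left, z up, the work surface at z = 0. Lengths are in mm, angles in rad, forces in N, time in s.
With the tool pointing down it reaches from about 350 to 775 mm from the base axis. Payload 7.3 kg.
Tool frame: the origin (TCP) lies at the very end of the fingers, on their centre line; the grasp point (between the pads) lies 19 mm behind it; z points along the fingers, y is the line along which they close (so a half turn about z gives the same grasp; the last joint's range is limited). The gripper opens to 92 mm and grips with 3 to 60 N. Pads are 19 mm wide; open, the fingers measure 130 mm over their backs; the gripper's body (75 mm by 190 mm) begins 47 mm behind the grasp point.
Start: joints at [-1.405, 0.342, 1.524, -0, 1.275, -0.146], TCP at [161.078, -499.699, 226.741] pointing down, gripper open.
Joint ranges: [-2.53, 2.53], [-0.77, 2.02], [0.04, 2.7], [-1, 4.14], [0.28, 2.66], [-3.11, 3.11]. Speed limits (rad/s): [2.57, 2.57, 3.14, 3.14, 3.14, 3.14].

## Interface

Orientations are given as [roll, pitch, yaw] about the fixed x, y, z axes, in that order (R = Rz(yaw) Ry(pitch) Rx(roll)).
In Python, from plant import get_obs, vision, workorder gives the robot as it stands.
- The arm moves only by the shell command python3 -m pendant 'ROWS' [OPENING]. ROWS is a JSON object of lists of equal length, an entry for each row: "dp": the shift along the tool's x, y, z in m, a list of three; "rotation": the turn, a rotation vector about the tool's x, y, z in rad, a list of three. A call has 1 to 8 rows; each row is the pose to reach, as a shift and turn from the pose commanded when the call began, along the tool's axes at that moment; what a row does not reach only later rows make up. A row lasts 1/8 s, in which the tool goes at most 62.5 mm and 10.7 degrees, less where a joint would pass 70% of its speed; a pose out of reach is approached as far as the arm can. A call with a gripper value outside its range is refused whole. OPENING is the finger opening in m, from 0 to 0.0918, set as the call begins (- or left out, the last holds). The fingers move at their own pace and stop on an object; the grip force is fixed at half the most. Time passes only in rows, so rows that repeat a pose let the fingers close. It gives the time, the measured TCP pose, the force, the opening and the grip force at its end, in the units of the state.
- get_obs(): the state, without advancing time (a new reading comes with each control period).
- vision.capture(name): name is "side" or "top"; returns a dict with "pixels" (480x640x3 uint8, red, green, blue), "vfov" (degrees; the focal length in pixels is half the picture's height over the tangent of half this angle, whatever the lens; pixels are square), "cx", "cy" (the principal point, pixels), "pose" (4x4, takes a point from camera to world coordinates). Camera axes: x right, y up, looking along -z (the intrinsics and any distortion apply to the point x, -y, -z); pixel columns grow to the right and rows downward; lengths in mm; the calibration is good to about 2 mm. A picture is of the moment at which its call begins. There is no depth.
- workorder.close_job(): hands the job in; it is judged then, once.
The state is a dict: "time": time; "joint_positions": joint angles; "dq": joint speeds; "tau": joint torques, N m; "tool_pos": TCP position; "tcp_rot": TCP orientation; "contact_force": force on the tool from outside, world axes, zero at the start; "moment": the same for the moment, N m; "grip_width": finger opening in mm; "finger_force": force on a finger pad.
Only numpy, scipy, OpenCV 4.12 (cv2) and the standard library are available. Lean on these libraries where they do the work, as an engineer would, in place of code of your own. Each camera call takes 0.05 s, during which the arm holds its last target. There are 200 camera calls.

## Working session

There is one attempt and no reset: what is moved stays moved. The work goes in short steps, Python scripts to look and compute and a shell command to move; the robot and the scene stay as the last step left them, time stands still between calls to the robot, and variables do not carry over. Pictures are saved under pics/ and viewed, at most 11 in all, crops included, and the job is handed in when it is done.

```bash
mkdir -p pics; ls; python3 - <<'E'
from plant import get_obs, vision
import cv2, pickle
print(get_obs())
for n in("top","side"):
    c=vision.capture(n); pickle.dump(c,open(n+".pkl","wb"))
    cv2.imwrite(f"pics/{n}0.png",c["pixels"][:,:,::-1])
    print({k:v for k,v in c.items() if k!="pixels"})
E
```

```text
pics
{'time': 0.0, 'joint_positions': array([-1.40500213e+00,  3.42696278e-01,  1.52503924e+00, -2.38235456e-05,
        1.27538493e+00, -1.45999486e-01]), 'dq': array([ 1.09535789e-03, -9.08289119e-05, -1.21161013e-03, -9.56142751e-04,
        3.94847016e-04,  5.32980784e-04]), 'tau': array([ 9.81946368e-05, -4.31250644e+01, -2.44217134e+01,  7.17149349e-02,
        5.58192213e-02, -9.92399123e-05]), 'tool_pos': array([ 160.99759932, -499.26887859,  226.05093129]), 'tcp_rot': array([-3.14007780e+00, -1.99726420e-04,  3.11800487e-01]), 'contact_force': array([-0.79304415, -0.08062338, -0.89583219]), 'moment': array([ 0.01038252, -0.00035524, -0.00071113]), 'finger_force': 0.0, 'grip_width': 91.67940748519256}
{'vfov': 42.913860040062275, 'cx': 303.010110658954, 'cy': 236.82151058092813, 'pose': array([[-2.33671494e-02,  9.85377324e-01, -1.68776499e-01,
         3.83874903e+02],
       [-9.99672742e-01, -2.12724437e-02,  1.42088428e-02,
        -8.21386783e+00],
       [ 1.04107829e-02,  1.69053286e-01,  9.85551928e-01,
         1.34713208e+03],
       [ 0.00000000e+00,  0.00000000e+00,  0.00000000e+00,
         1.00000000e+00]])}
{'vfov': 46.965767981865895, 'cx': 325.81674535466107, 'cy': 247.52265972922356, 'pose': array([[ 9.97690081e-01,  2.95503346e-02, -6.11660107e-02,
         4.83208281e+02],
       [-6.55738110e-02,  6.54049705e-01, -7.53604046e-01,
        -9.88802325e+02],
       [ 1.77363596e-02,  7.55874170e-01,  6.54476631e-01,
         9.39149989e+02],
       [ 0.00000000e+00,  0.00000000e+00,  0.00000000e+00,
         1.00000000e+00]])}
```

View pics/top0.png

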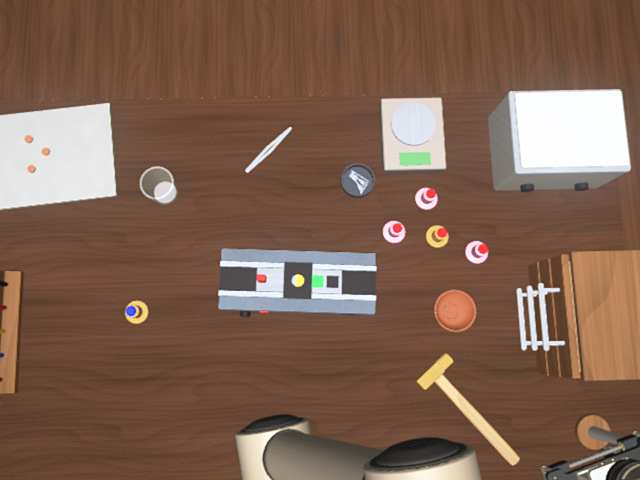

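View pics/side0.png

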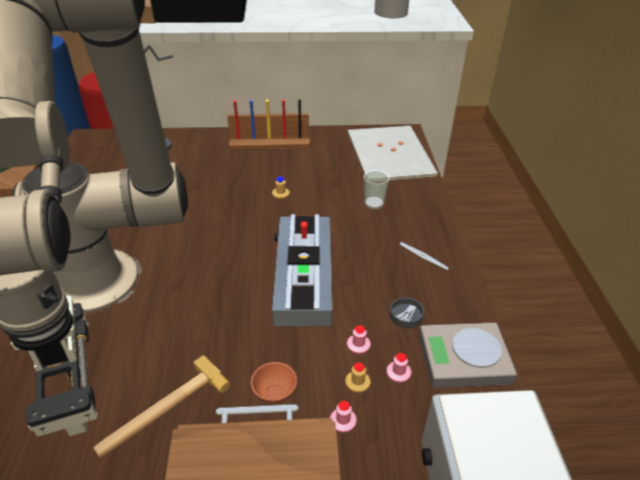

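The top view shows the light box at (298,280), with the red tab at (262,279) and the green filter at (317,281). The candidates for the red stand are brass with a red stone at (437,236) and pinks at (394,231), (426,198) and (477,251). By the description it is the brass one at (437,236). The blue stand is at (136,312), the bowl at (455,311) and the tumbler at (157,183). I'll check with an enlarged crop.

```bash
cat > h.py <<'E'
import numpy as np, cv2, pickle
def ray(c,u,v):
    f=240/np.tan(np.radians(c["vfov"]/2)); P=c["pose"]
    d=P[:3,:3]@np.array([(u-c["cx"])/f,-(v-c["cy"])/f,-1]); return P[:3,3],d
def at(c,u,v,z):
    o,d=ray(c,u,v); return (o+d*(z-o[2])/d[2])[:2].round(1)
def proj(c,p):
    f=240/np.tan(np.radians(c["vfov"]/2)); P=c["pose"]
    q=P[:3,:3].T@(np.array(p)-P[:3,3]); return np.array([c["cx"]-f*q[0]/q[2],c["cy"]+f*q[1]/q[2]]).round(1)
def load(n): return pickle.load(open(n+".pkl","rb"))
E
python3 - <<'E'
import cv2,numpy as np
a=cv2.imread("pics/top0.png"); b=cv2.imread("pics/side0.png")
A=cv2.resize(a[240:325,212:384],None,fx=4.5,fy=4.5,interpolation=2) # 774x382
B=cv2.resize(a[180:270,375:495],None,fx=4,fy=4,interpolation=2)
cv2.imwrite("pics/c1.png",A)
S=cv2.resize(b[205:330,265:340],None,fx=4.5,fy=4.5,interpolation=2)
B2=cv2.resize(b[320:440,320:420],None,fx=4,fy=4,interpolation=2)
C=np.zeros((600,800,3),np.uint8); C[:S.shape[0],:S.shape[1]]=S; C[:480,340:740]=B2; cv2.imwrite("pics/c2.png",C)
E
```

```text
(no output)
```

View pics/c1.png

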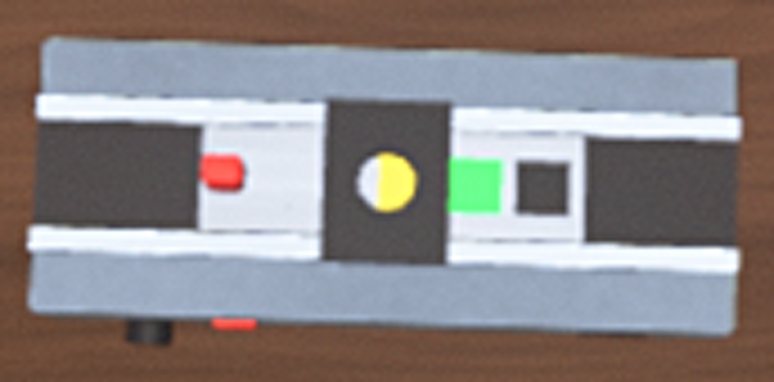

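View pics/c2.png

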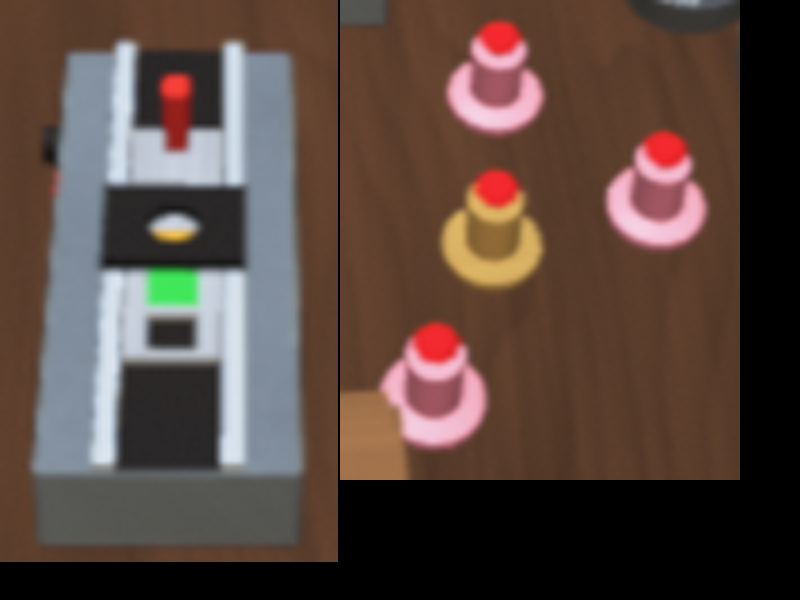

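The crops confirm that the brass stand is at c2 (492,243), among the three pinks. The port is at c1 (387,182), the tab top at about (220,172) and the open window at (543,188). Next I compute positions.

```bash
python3 - <<'E'
from h import *
t=load("top"); s=load("side")
c=lambda u,v:(212+(u+.5)/4.5-.5,240+(v+.5)/4.5-.5)
cs=lambda u,v:(265+(u+.5)/4.5-.5,205+(v+.5)/4.5-.5)
box=np.array([at(t,*c(*p),60) for p in[(45,38),(738,60),(733,333),(30,312)]]); print("box",box.tolist(),box.mean(0))
for a,b in((0,1),(1,2),(3,2),(0,3)): print(np.linalg.norm(box[a]-box[b]))
d=(box[0]+box[3]-box[1]-box[2]); print("yaw of box y -90:",np.arctan2(d[1],d[0])-np.pi/2)
br=np.array([at(t,*c(*p),74) for p in[(326,101),(451,103),(447,262),(322,260)]]);print("bridge",br.tolist(),br.mean(0))
print("port",at(t,*c(387,182),74),"side",at(s,*cs(174,227),74), at(s,*cs(174,227),74))
print("win",at(t,*c(543,188),64),"green R edge",at(t,*c(501,187),64),"tab top",at(t,*c(218,172),107),"side",at(s,*cs(176,85),107))
im=t["pixels"][215:258,415:460].astype(int)
# brass foot mask & red stone
for n,cc in(("top",t),("side",s)):
    hsv=cv2.cvtColor(cc["pixels"],cv2.COLOR_RGB2HSV)
    m=cv2.inRange(hsv,(12,110,120),(28,255,255)); x0,y0,x1,y1=(418,218,458,256) if n=="top" else (340,355,375,398)
    ys,xs=np.nonzero(m[y0:y1,x0:x1]); print(n,"brass bbox",xs.min()+x0,xs.max()+x0,ys.min()+y0,ys.max()+y0)
    m=cv2.inRange(hsv,(0,200,150),(5,255,255))
    ys,xs=np.nonzero(m[y0:y1,x0:x1]); u,v=xs.mean()+x0,ys.mean()+y0; print("stone",u,v,at(cc,u,v,50))
    if n=="top":
        k=[at(t,u,v,4) for u,v in((426,236),(437,236),(448,236))];print(k)
print("side foot",at(s,358,380.5,6))
for n,p in dict(blue=(137,312),bowl=(455,311),tum=(157,183),p1=(394,231),p2=(426,198),p3=(477,251)).items(): print(n,at(t,*p,5))
E
```

```text
box [[583.8, 147.1], [566.1, -180.7], [437.8, -172.8], [455.0, 154.2]] [510.675 -13.05 ]
328.2775197908013
128.54298891810475
327.45204229016497
128.99554255864808
yaw of box y -90: -0.05324833351285885
bridge [[549.0, 14.5], [546.8, -43.8], [472.8, -40.1], [475.0, 17.7]] [510.9   -12.925]
port [510.5 -13.1] side [509.3 -17.2] [509.3 -17.2]
win [507.  -86.1] green R edge [507.9 -66.5] tab top [513.5  63.3] side [513.4  60.4]
top brass bbox 425 448 225 247
stone 445.0 234.0 [ 605.6 -334.1]
[array([ 609.8, -302.7]), array([ 609.3, -327.4]), array([ 608.7, -352.1])]
side brass bbox 345 370 366 391
stone 359.0344827586207 366.55172413793105 [ 608.2 -325.7]
side foot [ 608.5 -327.2]
blue [455.4 337.8]
bowl [ 441.7 -356.6]
tum [744.1 299.3]
p1 [ 622.5 -231.4]
p2 [ 696.7 -307.5]
p3 [ 573.3 -414.4]
```

Joint value is about 0.023, from both the tab (76 mm from the port) and the window (73 mm), so the plate must go about 41 mm along +y. The stand is at (608.5,-327). I'll make a row calculator.

```bash
cat > go.py <<'E'
import sys; from plant import get_obs
from scipy.spatial.transform import Rotation as R; import numpy as np
x,y,z,w=map(float,sys.argv[1:5]); o=get_obs()
A=R.from_euler("xyz",o["tcp_rot"]); B=R.from_euler("xyz",[np.pi,0,w])
print(o["time"].__round__(2),"at",o["tool_pos"].round(1),o["tcp_rot"].round(3),"dp",(A.inv().apply(np.array([x,y,z])-o["tool_pos"])/1000).round(4),"rot",(A.inv()*B).as_rotvec().round(3))
E
python3 go.py 514 62 160 1.5175
```

```text
0.1 at [ 161.  -499.3  226.1] [-3.14  -0.     0.312] dp [ 0.5081 -0.4259  0.0668] rot [-1.000e-03 -1.000e-03 -1.206e+00]
```

```bash
python3 -m pendant '{"dp":[[0.508,-0.426,0.03],[0.508,-0.426,0.03],[0.508,-0.426,0.03],[0.508,-0.426,0.03],[0.508,-0.426,0.03],[0.508,-0.426,0.03],[0.508,-0.426,0.03],[0.508,-0.426,0.03]],"rotation":[[0,0,-1.206],[0,0,-1.206],[0,0,-1.206],[0,0,-1.206],[0,0,-1.206],[0,0,-1.206],[0,0,-1.206],[0,0,-1.206]]}' 0.06; python3 go.py 514 62 140 1.5175
```

```text
time: 1.1
tool_pos: [427.6, -74.9, 204.0]
tcp_rot: [3.141, 0.0, 1.519]
contact_force: [0.5, -0.9, 0.3]
grip_width: 60.1
finger_force: 0.0
1.1 at [427.6 -74.9 204. ] [3.141 0.    1.519] dp [0.1412 0.0791 0.064 ] rot [0.    0.    0.001]
```

```bash
python3 -m pendant '{"dp":[[0.14,0.079,0.06],[0.14,0.079,0.06],[0.14,0.079,0.06],[0.14,0.079,0.06],[0.14,0.079,0.06]],"rotation":[[0,0,0],[0,0,0],[0,0,0],[0,0,0],[0,0,0]]}'; python3 go.py 514 62 78 1.5175
python3 - <<'E'
from plant import vision
import cv2,pickle
c=vision.capture("side"); pickle.dump(c,open("s1.pkl","wb"))
cv2.imwrite("pics/s1.png",cv2.resize(c["pixels"][130:330,210:410,::-1],None,fx=3,fy=3,interpolation=2))
E
```

```text
time: 1.72
tool_pos: [512.7, 58.5, 143.9]
tcp_rot: [-3.141, 0.0, 1.518]
contact_force: [-0.0, 0.9, -0.3]
grip_width: 59.8
finger_force: 0.0
1.73 at [512.7  58.5 143.9] [-3.141  0.     1.518] dp [0.0036 0.0012 0.0659] rot [-0.001  0.     0.001]
```

View pics/s1.png

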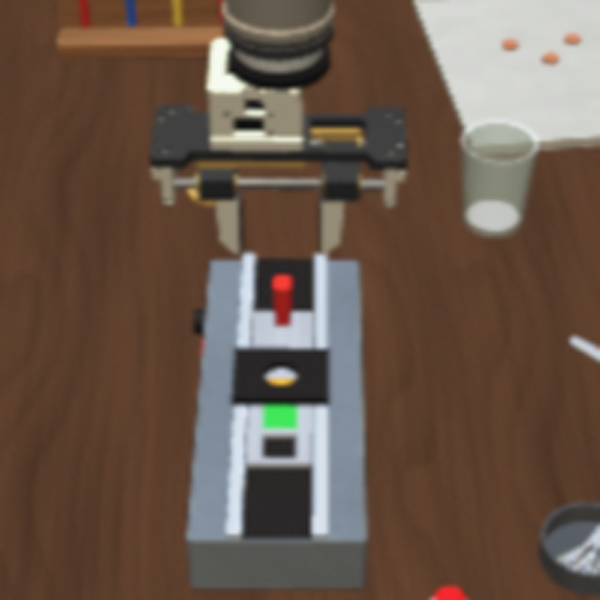

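The fingers (crop (228,250) and (332,250)) straddle the tab at (282,290), so I descend and close.

```bash
python3 -m pendant '{"dp":[[0.003,0.001,0.03],[0.003,0.001,0.064],[0.003,0.001,0.064],[0.003,0.001,0.064]],"rotation":[[0,0,0],[0,0,0],[0,0,0],[0,0,0]]}' && python3 -m pendant '{"dp":[[0,0,0],[0,0,0],[0,0,0],[0,0,0]],"rotation":[[0,0,0],[0,0,0],[0,0,0],[0,0,0]]}' 0.005; python3 go.py 516 103 79 1.5175
python3 - <<'E'
from plant import vision; from h import *
c=vision.capture("top")
cv2.imwrite("pics/t1.png",cv2.resize(c["pixels"][230:330,212:384,::-1],None,fx=4.5,fy=4.5,interpolation=2))
E
```

```text
time: 2.28
tool_pos: [515.1, 61.0, 81.6]
tcp_rot: [3.14, 0.0, 1.517]
contact_force: [0.0, -0.1, 0.2]
grip_width: 60.1
finger_force: 0.0
time: 2.78
tool_pos: [514.4, 61.8, 80.3]
tcp_rot: [3.141, 0.0, 1.518]
contact_force: [-0.1, 0.2, -0.2]
grip_width: 24.5
finger_force: 0.0
2.77 at [514.4  61.8  80.3] [3.141 0.    1.518] dp [ 0.0412 -0.0006  0.0013] rot [0. 0. 0.]
```

View pics/t1.png

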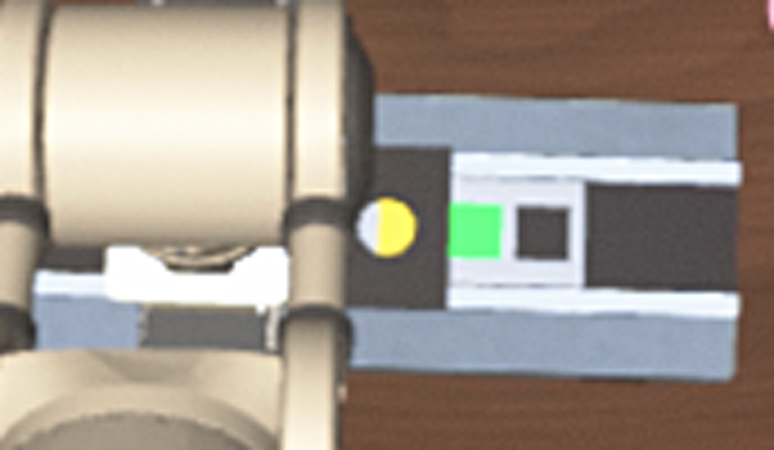

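The plate is unmoved (green edge at 501, port at 387), and the amber edge 8 px left of the port centre gives q of about 22.7 mm. So the slide is 41.3 mm. I finish closing first, then slide.

```bash
python3 -m pendant '{"dp":[[0,0,0],[0,0,0],[0,0,0]],"rotation":[[0,0,0],[0,0,0],[0,0,0]]}' 0.005 && python3 -m pendant '{"dp":[[0.01,0,0],[0.02,0,0],[0.03,0,0],[0.0385,0,0],[0.0415,0,0],[0.0415,0,0],[0.0415,0,0],[0.0415,0,0]],"rotation":[[0,0,0],[0,0,0],[0,0,0],[0,0,0],[0,0,0],[0,0,0],[0,0,0],[0,0,0]]}'; python3 go.py 516.4 103 79 1.5175
```

```text
time: 3.2
tool_pos: [514.2, 61.8, 80.1]
tcp_rot: [-3.141, 0.0, 1.518]
contact_force: [-1.4, 0.0, 1.0]
grip_width: 14.0
finger_force: 30.0
time: 4.2
tool_pos: [516.4, 103.2, 80.0]
tcp_rot: [-3.141, -0.0, 1.518]
contact_force: [-2.1, -1.1, 1.8]
grip_width: 14.0
finger_force: 30.0
4.2 at [516.4 103.2  80. ] [-3.141 -0.     1.518] dp [-0.0002 -0.      0.001 ] rot [-0. -0.  0.]
```

Gripped at 14 mm and moved 41.4 mm. I open, rise and look.

```bash
python3 -m pendant '{"dp":[[0,0,0],[0,0,0],[0,0,0],[0,0,0],[0,0,-0.05],[0,0,-0.1],[0,0,-0.1],[0,0,-0.1]],"rotation":[[0,0,0],[0,0,0],[0,0,0],[0,0,0],[0,0,0],[0,0,0],[0,0,0],[0,0,0]]}' 0.07; python3 go.py 608.5 -327.3 160 0.7
python3 - <<'E'
from plant import vision; from h import *
c=vision.capture("top"); pickle.dump(c,open("t2.pkl","wb"));s=vision.capture("side"); pickle.dump(s,open("s2.pkl","wb"))
C=np.zeros((560,800,3),np.uint8)
C[:450,:340]=cv2.resize(c["pixels"][230:320,286:354,::-1],None,fx=5,fy=5,interpolation=2)
C[:560,345:800]=cv2.resize(s["pixels"][215:327,260:351,::-1],None,fx=5,fy=5,interpolation=2)
cv2.imwrite("pics/t2.png",C)
E
```

```text
time: 5.2
tool_pos: [516.1, 103.2, 179.5]
tcp_rot: [-3.141, 0.0, 1.518]
contact_force: [0.0, 0.2, -0.0]
grip_width: 70.0
finger_force: 0.0
5.2 at [516.1 103.2 179.5] [-3.141  0.     1.518] dp [-0.425   0.1151  0.0195] rot [-0.001  0.     0.818]
```

View pics/t2.png

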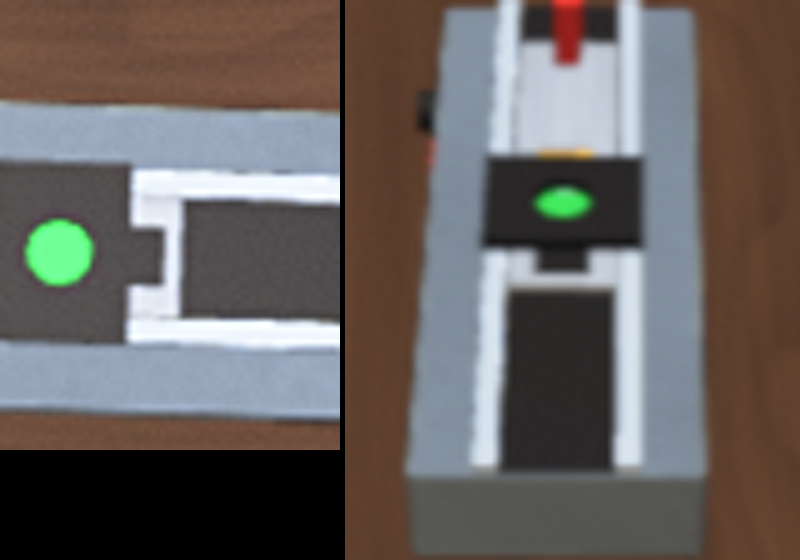

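Green fills the port (59,253), and the window edge lies about 44 mm from the port centre where 45 is expected, so the plate is in the green stop. Now to the stand.

```bash
python3 -m pendant '{"dp":[[-0.425,0.115,0.02],[-0.425,0.115,0.02],[-0.425,0.115,0.02],[-0.425,0.115,0.02],[-0.425,0.115,0.02],[-0.425,0.115,0.02],[-0.425,0.115,0.02],[-0.425,0.115,0.02]],"rotation":[[0,0,0.818],[0,0,0.818],[0,0,0.818],[0,0,0.818],[0,0,0.818],[0,0,0.818],[0,0,0.818],[0,0,0.818]]}'; python3 go.py 608.5 -327.3 90 0.7
```

```text
time: 6.3
tool_pos: [607.6, -331.6, 156.5]
tcp_rot: [-3.139, 0.002, 0.695]
contact_force: [-0.4, 1.2, -1.4]
grip_width: 70.2
finger_force: 0.0
6.3 at [ 607.6 -331.6  156.5] [-3.139e+00  2.000e-03  6.950e-01] dp [ 0.0035 -0.0025  0.0665] rot [-0.003  0.002 -0.005]
```

```bash
python3 -m pendant '{"dp":[[0,0,0.03],[0,0,0.067],[0,0,0.067],[0,0,0.067]],"rotation":[[0,0,0],[0,0,0],[0,0,0],[0,0,0]]}'; python3 go.py 608.5 -327.3 11.5 0.7
python3 - <<'E'
from plant import vision; from h import *
s=vision.capture("side")
cv2.imwrite("pics/s3.png",cv2.resize(s["pixels"][260:440,260:460,::-1],None,fx=3,fy=3,interpolation=2))
E
```

```text
time: 6.8
tool_pos: [609.4, -327.0, 94.0]
tcp_rot: [3.141, -0.0, 0.7]
contact_force: [0.4, -0.8, 0.1]
grip_width: 69.9
finger_force: 0.0
6.8 at [ 609.4 -327.    94. ] [ 3.141 -0.     0.7  ] dp [-0.0009 -0.0005  0.0825] rot [ 0.001 -0.     0.   ]
```

View pics/s3.png

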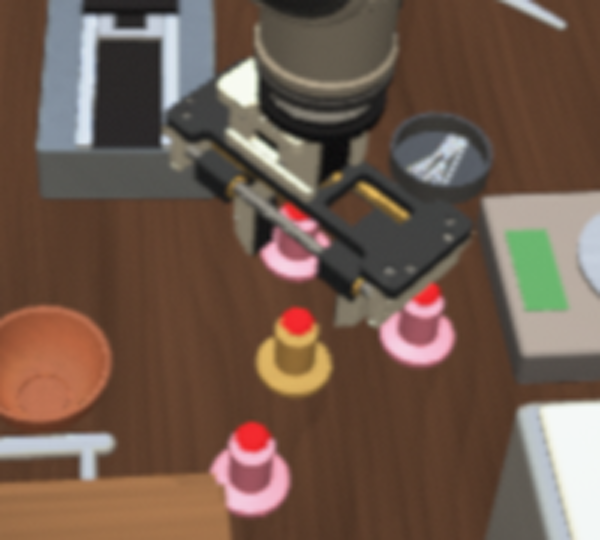

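The brass stand at (294,350) lies between the finger tips' descent lines, with the pinks well clear, so I descend and grip.

```bash
python3 -m pendant '{"dp":[[-0.001,0,0.03],[-0.001,0,0.06],[-0.001,0,0.081],[-0.001,0,0.081],[-0.001,0,0.081]],"rotation":[[0,0,0],[0,0,0],[0,0,0],[0,0,0],[0,0,0]]}' && python3 -m pendant '{"dp":[[0,0,0],[0,0,0],[0,0,0],[0,0,0],[0,0,0],[0,0,0]],"rotation":[[0,0,0],[0,0,0],[0,0,0],[0,0,0],[0,0,0],[0,0,0]]}' 0.02; python3 go.py 608.5 -327.3 150 0.7
```

```text
time: 7.48
tool_pos: [609.2, -328.6, 14.2]
tcp_rot: [3.138, -0.001, 0.7]
contact_force: [0.0, -0.2, 0.8]
grip_width: 70.3
finger_force: 0.0
time: 8.22
tool_pos: [608.0, -327.9, 12.1]
tcp_rot: [-3.141, 0.0, 0.7]
contact_force: [-0.6, 0.1, 1.3]
grip_width: 26.7
finger_force: 30.0
8.22 at [ 608.  -327.9   12.1] [-3.141  0.     0.7  ] dp [ 0.0007 -0.0002 -0.1379] rot [-0.  0. -0.]
```

Grip force is 30 N, but the width is 26.7 against the expected 28 mm. I lift and check how the stand sits.

```bash
python3 -m pendant '{"dp":[[0,0,-0.01],[0,0,-0.04],[0,0,-0.09],[0,0,-0.138],[0,0,-0.138],[0,0,-0.138]],"rotation":[[0,0,0],[0,0,0],[0,0,0],[0,0,0],[0,0,0],[0,0,0]]}'; python3 go.py 510.5 -13.5 150 1.5175
python3 - <<'E'
from plant import vision,get_obs; from h import *
s=vision.capture("side"); pickle.dump(s,open("s4.pkl","wb")); t=vision.capture("top"); pickle.dump(t,open("t4.pkl","wb"))
p=get_obs()["tool_pos"]; print(proj(s,p),proj(s,p-[0,0,12]))
u,v=proj(s,p).astype(int); print(u,v)
cv2.imwrite("pics/s4.png",cv2.resize(s["pixels"][v-60:v+40,u-60:u+60,::-1],None,fx=5,fy=5,interpolation=2))
E
```

```text
time: 8.98
tool_pos: [607.6, -327.6, 149.5]
tcp_rot: [-3.14, 0.0, 0.7]
contact_force: [0.1, -0.3, -2.6]
grip_width: 26.3
finger_force: 30.0
8.97 at [ 607.6 -327.6  149.5] [-3.14  0.    0.7 ] dp [ 1.280e-01 -3.028e-01 -2.000e-04] rot [-0.001 -0.    -0.818]
[361.6 334.7] [361.2 338.9]
361 334
```

View pics/s4.png

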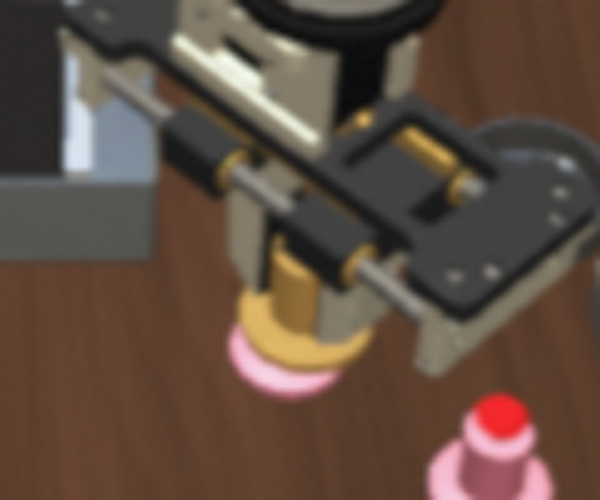

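The stand hangs upright, with foot centre at about (304,318) in the crop against (302,314) expected, so it is centred within about 2 mm. I carry it over, with no turn needed.

```bash
python3 -m pendant '{"dp":[[0.01,-0.024,0],[0.03,-0.07,0],[0.052,-0.123,0],[0.074,-0.175,0],[0.096,-0.227,0],[0.115,-0.272,0],[0.125,-0.296,0],[0.128,-0.303,0]],"rotation":[[0,0,0],[0,0,0],[0,0,0],[0,0,0],[0,0,0],[0,0,0],[0,0,0],[0,0,0]]}' && python3 -m pendant '{"dp":[[0,0,0],[0,0,0],[0,0,0]],"rotation":[[0,0,0],[0,0,0],[0,0,0]]}'; python3 go.py 510.5 -13.5 90 0.7
```

```text
time: 10.07
tool_pos: [509.8, -12.3, 149.2]
tcp_rot: [-3.14, 0.002, 0.702]
contact_force: [-0.1, -0.7, -2.1]
grip_width: 26.6
finger_force: 30.0
time: 10.45
tool_pos: [511.1, -14.6, 149.9]
tcp_rot: [3.142, 0.0, 0.699]
contact_force: [0.6, 0.3, -1.4]
grip_width: 26.6
finger_force: 30.0
10.45 at [511.1 -14.6 149.9] [3.142 0.    0.699] dp [ 0.0003 -0.0013  0.0599] rot [ 0.     0.    -0.001]
```

```bash
python3 -m pendant '{"dp":[[0,-0.001,0.015],[0,-0.001,0.03],[0,-0.001,0.045],[0,-0.001,0.055],[0,-0.001,0.058],[0,-0.001,0.06],[0,-0.001,0.06]],"rotation":[[0,0,0],[0,0,0],[0,0,0],[0,0,0],[0,0,0],[0,0,0],[0,0,0]]}' && python3 -m pendant '{"dp":[[0,0,0.001],[0,0,0.002],[0,0,0.003],[0,0,0.003],[0,0,0.003]],"rotation":[[0,0,0],[0,0,0],[0,0,0],[0,0,0],[0,0,0]]}'
python3 - <<'E'
from plant import vision; from h import *
s=vision.capture("side"); t=vision.capture("top")
C=np.zeros((400,800,3),np.uint8)
C[:,:400]=cv2.resize(s["pixels"][215:295,265:345,::-1],None,fx=5,fy=5,interpolation=2)
C[:,400:]=cv2.resize(t["pixels"][240:320,258:338,::-1],None,fx=5,fy=5,interpolation=2)
cv2.imwrite("pics/s5.png",C)
E
```

```text
time: 11.32
tool_pos: [510.5, -13.0, 90.4]
tcp_rot: [3.141, -0.0, 0.7]
contact_force: [-0.0, 1.4, -1.3]
grip_width: 26.5
finger_force: 30.0
time: 11.95
tool_pos: [510.3, -13.0, 87.1]
tcp_rot: [3.142, 0.0, 0.7]
contact_force: [0.3, -0.8, -2.2]
grip_width: 26.8
finger_force: 30.0
```

View pics/s5.png

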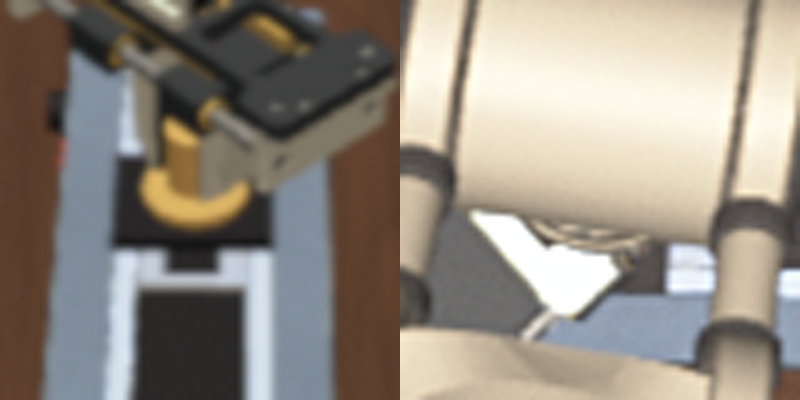

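Looks centred in x. In y the gap from foot front to bridge front (228→247) seems large, so I measure it.

```bash
python3 - <<'E'
from plant import vision; from h import *
s=load("side")
c=lambda u,v:(265+(u+.5)/5-.5,215+(v+.5)/5-.5)
print("bridge front top/bot?",at(s,*c(192,247),74),at(s,*c(192,240),74),"bridge back",at(s,*c(125,156),74))
print("foot front low",at(s,*c(195,228),75),"L",at(s,*c(140,187),78),"R",at(s,*c(250,187),80))
# expected pixels in crop for foot at (510.5,-13) underside z 75, and bridge
f=lambda p:((proj(s,p)-[264.6,214.6])*5).round(0)
print("exp foot front low",f([509,-38,75]),"top rim front",f([509,-38,81]),"L",f([485.5,-13,81]),"R",f([535.5,-13,81]))
print("exp bridge front top",f([509,-43,74]),"bottom of bridge",f([509,-43,68]),"back",f([512,17,74]))
img=vision.capture("side")["pixels"]; print(img[250:268,303].tolist())
E
```

```text
bridge front top/bot? [507.6 -48.3] [507.7 -43.5] bridge back [477.7  17.6]
foot front low [509.4 -36.4] L [484.4  -9.8] R [536.1 -14.4]
exp foot front low [194. 230.] top rim front [194. 221.] L [142. 187.] R [248. 184.]
exp bridge front top [194. 239.] bottom of bridge [195. 249.] back [196. 155.]
[[141, 107, 59], [141, 106, 58], [141, 107, 58], [146, 111, 61], [173, 137, 76], [209, 170, 96], [221, 182, 102], [220, 180, 100], [207, 167, 92], [158, 123, 66], [112, 85, 49], [67, 54, 42], [37, 35, 34], [24, 23, 23], [25, 24, 23], [35, 33, 33], [41, 38, 38], [42, 40, 39]]
```

The lower edge at 247 is the bridge's front face bottom, and the foot is where expected within about 2 mm. I touch down.

```bash
python3 -m pendant '{"dp":[[0,0,0.0005],[0,0,0.001],[0,0,0.0015],[0,0,0.0015],[0,0,0.0015]],"rotation":[[0,0,0],[0,0,0],[0,0,0],[0,0,0],[0,0,0]]}'
```

```text
time: 12.72
tool_pos: [510.3, -13.0, 86.0]
tcp_rot: [3.141, -0.0, 0.7]
contact_force: [-2.0, 0.6, 4.8]
grip_width: 26.7
finger_force: 30.0
```

Contact is light, about 7 N. Open, then rise.

```bash
python3 -m pendant '{"dp":[[0,0,0],[0,0,0],[0,0,0],[0,0,0],[0,0,0]],"rotation":[[0,0,0],[0,0,0],[0,0,0],[0,0,0],[0,0,0]]}' 0.07 && python3 -m pendant '{"dp":[[0,0,-0.02],[0,0,-0.05],[0,0,-0.1],[0,0,-0.15],[0,0.05,-0.15],[0,0.11,-0.15],[0,0.17,-0.15],[0,0.17,-0.15]],"rotation":[[0,0,0],[0,0,0],[0,0,0],[0,0,0],[0,0,0],[0,0,0],[0,0,0],[0,0,0]]}'
python3 - <<'E'
from plant import vision; from h import *
s=vision.capture("side"); t=vision.capture("top")
C=np.zeros((400,800,3),np.uint8)
C[:,:400]=cv2.resize(s["pixels"][215:295,265:345,::-1],None,fx=5,fy=5,interpolation=2)
C[:,400:]=cv2.resize(t["pixels"][240:320,258:338,::-1],None,fx=5,fy=5,interpolation=2)
cv2.imwrite("pics/s6.png",C)
E
```

```text
time: 13.35
tool_pos: [510.2, -13.0, 85.5]
tcp_rot: [3.142, 0.0, 0.7]
contact_force: [0.7, 0.0, 0.5]
grip_width: 68.8
finger_force: 0.0
time: 14.35
tool_pos: [621.0, -146.4, 233.5]
tcp_rot: [-3.141, 0.001, 0.696]
contact_force: [-0.6, 0.7, -0.8]
grip_width: 70.1
finger_force: 0.0
```

View pics/s6.png

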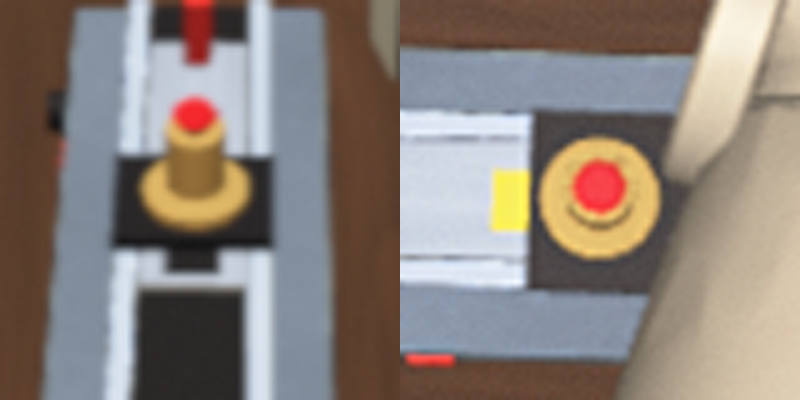

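The stand is upright, with foot centre (599,198) against the bridge centre at about (600,201), and the plate's lower edge is unchanged in the side view. Handing in.

```bash
python3 -m pendant '{"dp":[[0,0,0],[0,0,0],[0,0,0],[0,0,0]],"rotation":[[0,0,0],[0,0,0],[0,0,0],[0,0,0]]}' && python3 -c "
from plant import workorder; print(workorder.close_job())"
```

```text
time: 14.95
tool_pos: [619.7, -142.7, 236.0]
tcp_rot: [3.141, -0.0, 0.7]
contact_force: [0.2, -0.6, 0.9]
grip_width: 70.1
finger_force: 0.0
the job is handed in; nothing more can be done
None
```

I handed the job in at about 15 s: the plate is in the green stop and the red-stone stand is upright on the bridge, about 2 mm from the port's centre by the last pictures, with the arm clear; no verdict was returned.

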